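# Click the filter wheel round to the green filter

## Task

The camera on the breadboard needs its green filter. With a fingertip in the scallops of the filter wheel's rim, not gripping it, gently push the wheel round click by click and stop when the green filter has clicked home squarely in front of the camera lens. The camera is live, so go round the way that never brings the wheel's open hole in front of the lens, keep off the filter glass and the camera, and leave the flasks and the lens cap where they are.

Things in the scene. Friction and masses are not known exactly. Their poses are not given: they have to be found in the camera images.
- hub (a point): Centre of the filter wheel on its axle, 112 mm above the table. Fixed to the rig (black breadboard 450 x 300 x 12.7 mm on the table, bolted: wheel post, camera, flask stage); does not turn with the wheel. Axes: x along the level axle, from the camera towards the flasks; y level, across the wheel, to the side where the camera stands; z up. Rig yaw differs by up to 0.35 rad.
- rim: The upright silver wheel plate, radius 88 mm, 10 mm thick, top 200 mm above the table, clear above; turns. Origin at its centre. Six 38 mm round seats, 58 mm from the axle, 60 degrees apart. Between them six finger scallops in the rim: arcs of radius 30 mm about points 95 mm from the axle, 23 mm deep (floor 65 mm from the axle), 55 mm wide at the rim.
- scallop_from (a point): Fixed point in the middle of the upper scallop on the side away from the camera, when the wheel rests in a click: 47 mm to -y of the hub, 82 mm above it. A shut fingertip (up to 30 mm wide), upright, its end 72 to 76 mm above the axle, going straight from here (y = -47 mm) to y = +47 mm drives the wheel one click and ends in the next scallop.
- scallop_to (a point): Fixed point in the middle of the other upper scallop when the wheel rests in a click: 47 mm to +y of the hub, 82 mm above it. A fingertip moving at 60 mm/s meets the wheel with a few N; pinching it or driving hard into it (18 N and more) is too rough.
- wheel (a joint): Wheel angle, rad; clicks at multiples of 1.0472, no end stop. 0 = green at the lens. Starts 1 to 4 clicks above 0 (or at times left balanced half-way between two, a scallop at the very top). Pushing the top to +y of the hub lowers it. At -1.0472 and +5.236 the open hole is at the lens. About 1.5 N at the rim moves it on; past half-way it springs into the next click.
- glass: The five coloured glass filters (38 mm discs, recessed 3 mm below the wheel's faces). The order in which they come to the lens as the wheel is pushed: violet, amber, blue, red, green, then the open hole. Origin at the wheel's centre; turns with the wheel. Not to be touched.
- green_filter (a point): Centre of the green filter, 58 mm from the axle; turns with the wheel.
- open_hole (a point): Centre of the wheel's open hole (38 mm, no glass), 58 mm from the axle, next to the green filter; turns with the wheel.
- lens_axis (a point): Fixed point on the camera's optical axis in the middle plane of the wheel: 58 mm from the axle, 50 mm to +y of the hub and 29 mm below it. The selected filter is centred here.
- camera: The camera behind the wheel, on the robot's side of it: red 44 x 44 x 62 mm body and black lens barrel, 58 mm across, that ends 12 mm behind the wheel's middle plane. Fixed. Origin on the optical axis at the wheel's middle plane; it reaches from 12 to 156 mm behind that (x negative) and up to 29 mm above the axis.
- flask_a_mid (a point): Loose, light, clear culture flask with a yellow screw cap, 50 x 26 mm, 96 mm high, empty, 60 g, standing on the stage (46 mm high) in front of the wheel, about 165 mm from the wheel plane; this point is half-way up. Top about 142 mm above the table.
- flask_b_mid (a point): Second such flask, this point half-way up.
- flask_c_mid (a point): Third such flask, this point half-way up.
- lens_cap_mid (a point): Loose white lens cap, 60 mm across, 12 mm high, 30 g, lying on the breadboard beside the wheel; this point is half-way up.

How it is judged (in metres and radians):
At the end, for the whole second after the job is handed in: The green filter is centred on the camera's optical axis within 4 mm and the wheel is at rest in its click; flasks and lens cap within 10 mm of where they were (distance between green_filter and lens_axis below 0.004 m and velocity of joint wheel between -0.05 and 0.05 rad/s and distance of each of flask_a_mid, flask_b_mid, flask_c_mid, lens_cap_mid from where it was at the start of the episode below 0.01 m); the robot touches nothing.
It fails at once if the open hole comes in front of the lens (centre within 30 mm of the optical axis) (distance between open_hole and lens_axis below 0.03 m).
It fails at once if the wheel is gripped or shoved hard (over 18 N) (contact force between the fingers and rim above 18 N).
It fails at once if the filter glass is touched (contact force between any of the fingers, the arm and glass above 0.5 N).
It fails at once if the camera is touched (contact force between any of the fingers, the arm and camera above 1 N).
It fails at once if a flask or the lens cap is lifted or pushed away (over 10 mm) (distance of any of flask_a_mid, flask_b_mid, flask_c_mid, lens_cap_mid from where it was at the start of the episode above 0.01 m).
It also fails if it takes over 61 s, if anything falls off the work surface, if the arm or the gripper's body presses on something with over 40 N, if the wrist force passes 120 N, or if a joint passes its speed limit or range.

## Robot

A 6-joint arm with a two-finger parallel gripper is mounted at the origin on the work surface. World frame = base frame: x ahead of the robot, y to its left, z up, the work surface at z = 0. Lengths are in m, angles in degrees, forces in N, time in s.
With the tool pointing down it reaches from about 0.4 to 0.825 m from the base axis. Payload 7 kg.
Tool frame: the origin (TCP) lies midway between the tips of the shut fingers; the grasp point (between the pads) lies r.tcp_to_grasp behind it (r.tcp_to_grasp is the distance from the TCP to the grasp point, in m); x points along the fingers, y is the direction in which the jaws open and shut, and the axes are right-handed (so a half turn about x gives the same grasp; the last joint's range is limited). The gripper opens to 88 mm and grips with 3 to 60 N. Pads are 19 mm wide; open, the fingers measure 130 mm over their backs; the gripper's body (78 mm by 193 mm) begins 47 mm behind the grasp point.
Start: joints at [80.105, 20.546, 0.682, 0, -70.136, -16.507], TCP at [0.3, 0.605, 0.227] pointing down, gripper open.
Joint ranges: [-176.03, 176.03], [-82.01, 121.73], [-58.28, 71.71], [-173.87, 95.51], [-174.79, -0.11], [-173.66, 173.66]. Speed limits (degrees/s): [136.94, 136.94, 172.46, 180, 180, 180].

## Interface

Orientations are given as [roll, pitch, yaw] about the fixed x, y, z axes, in that order (R = Rz(yaw) Ry(pitch) Rx(roll)).
In Python, from plant import r gives the robot as it stands.
- The arm moves only by the tool carry_out, never from a script. Its argument "moves" is a list of rows, each a list of 7 numbers: the shift along the world's x, y, z in mm, then the turn, a rotation vector about the world's x, y, z in rad, then the opening in per cent of the stroke, from 0 (shut) to 100 (fully open). In form: [[x, y, z, wx, wy, wz, claw], ...]. A call has 1 to 5 rows; each row is the pose to reach, as a shift and turn from the pose commanded when the call began; what a row does not reach only later rows make up. A row lasts 1/10 s, in which the tool goes at most 50 mm and 8.59 degrees, less where a joint would pass 70% of its speed; a pose out of reach is approached as far as the arm can. A call with a gripper value outside its range is refused whole. The fingers move at their own pace and stop on an object; "squeeze" is the grip in N (left out, the last holds). Time passes only in rows, so rows that repeat a pose let the fingers close. It gives the time, the measured TCP pose, the force and the opening at its end, in the units of the state.
- r.get_state(): the state, without advancing time (a new reading comes with each control period).
- r.capture(name): name is "scene" or "top" or "wrist"; returns the picture (420x560x3 uint8, blue, green, red); there is no depth.
- r.camera_params(name): a dict with "K" (3x3 intrinsics, pixels), "rvec" (rotation vector, rad) and "tvec" (3), from world to camera coordinates, as OpenCV has them. Camera axes: x right, y down, z forward; pixel columns grow to the right and rows downward; lengths in m; the calibration is good to about 2 mm. A picture is of the moment at which its call begins: read the wrist's pose just before it. camera_params takes no time and is no camera call; for the wrist camera it gives the pose at the moment of the call.
- r.close_job(): hands the job in, once; it reports no verdict.
The state is a dict: "time_s": time; "joints": joint angles; "qd": joint speeds; "joint_torque": joint torques, N m; "tcp_pos": TCP position; "eef_rot": TCP orientation; "contact_force": force on the tool from outside, world axes, zero at the start; "moment": the same for the moment, N m; "gripper_width": finger opening in m.
Only numpy, scipy, OpenCV 4.12 (cv2) and the standard library are available. Lean on these libraries where they do the work, as an engineer would, in place of code of your own. Each camera call takes 0.05 s, during which the arm holds its last target. There are 200 camera calls.

## Working session

There is one attempt and no reset: what is moved stays moved. The work goes in short steps, Python scripts to look and compute and a tool call to move; the robot and the scene stay as the last step left them, time stands still between calls to the robot, and variables do not carry over. Pictures are saved under pics/ and viewed, about 8 in all and at most 12, crops included, and the job is handed in when it is done.

Besides the shell and the picture viewer there is one more tool, called after "Emit:" as name(argument=value, ...), one argument or row to a line, values as JSON. carry_out: Moves the arm, as the interface text tells. Its arguments: {"type":"object","properties":{"moves":{"type":"array"},"squeeze":{"type":"number"}},"required":["moves"]}

```bash
mkdir -p pics
python3 - <<'E'
from plant import r
import cv2
for n in("scene","top"):
    im=r.capture(n);cv2.imwrite(f"pics/{n}0.png",im)
    p=r.camera_params(n);print(n,p)
print(r.get_state(), r.tcp_to_grasp)
E
```

```text
scene {'K': array([[506.39511146,   0.        , 276.9933373 ],
       [  0.        , 506.39511146, 204.12647051],
       [  0.        ,   0.        ,   1.        ]]), 'rvec': array([ 2.15602507,  1.36087733, -0.43614903]), 'tvec': array([-0.3208345 , -0.34294724,  1.4096243 ])}
top {'K': array([[423.46504335,   0.        , 287.00022645],
       [  0.        , 423.46504335, 215.26194077],
       [  0.        ,   0.        ,   1.        ]]), 'rvec': array([ 2.20573025, -1.99347138,  0.21753944]), 'tvec': array([-0.01616486,  0.66472468,  0.6446455 ])}
{'time_s': 0.1, 'joints': array([ 8.01039090e+01,  2.05873726e+01,  6.39275490e-01, -1.76551659e-02,
       -7.01349738e+01, -1.65049564e+01]), 'qd': array([-0.04720024,  0.06696443,  0.22871956,  0.01541598, -0.00208284,
        0.08508635]), 'joint_torque': array([-4.85437267e-04, -5.84162521e+01,  2.93749702e+01,  7.01543793e+00,
        1.02054168e-02, -3.67628547e-05]), 'tcp_pos': array([0.29999177, 0.60419312, 0.22571807]), 'eef_rot': array([  95.20726921,   89.91528666, -111.19978956]), 'contact_force': array([-0.33037233,  0.05994349,  0.18128509]), 'moment': array([-0.00740312,  0.08471331,  0.01889779]), 'gripper_width': 0.08751432046059393} 0.0188
```

View pics/scene0.png

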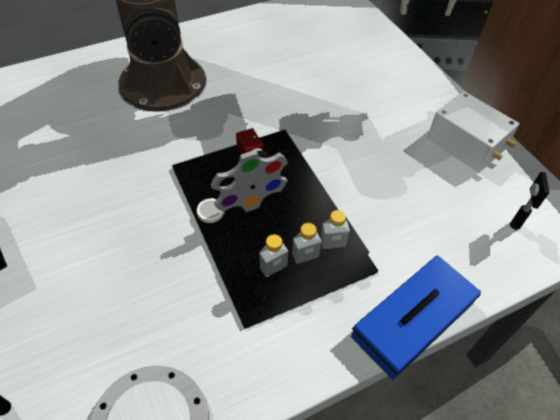

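View pics/top0.png

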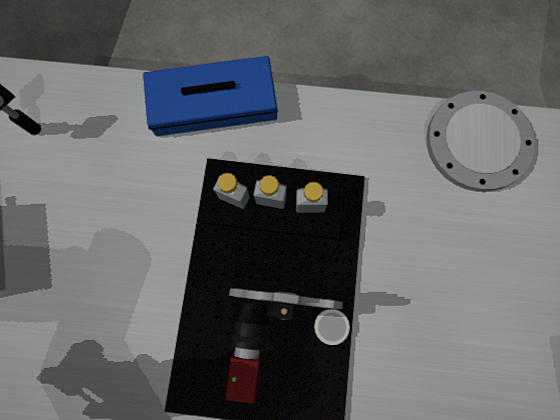

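Run:
```python
import cv2,numpy as np
a=cv2.imread("pics/scene0.png")[115:235,195:305];b=cv2.imread("pics/top0.png")[275:350,215:365]
a=cv2.resize(a,None,fx=4,fy=4,interpolation=2);b=cv2.resize(b,None,fx=3.5,fy=3.5,interpolation=2)
cv2.imwrite("pics/cropA.png",a)
cv2.imwrite("pics/cropB.png",b)
```

```text
(no output)
```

View pics/cropA.png

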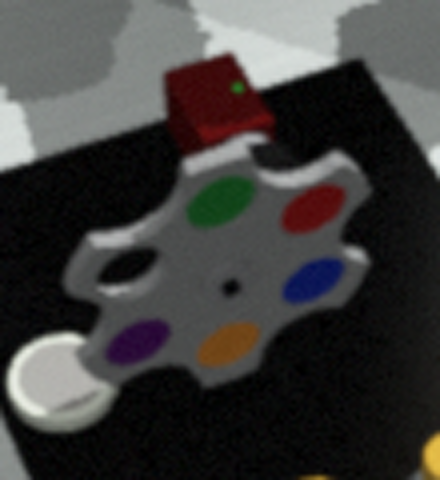

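View pics/cropB.png

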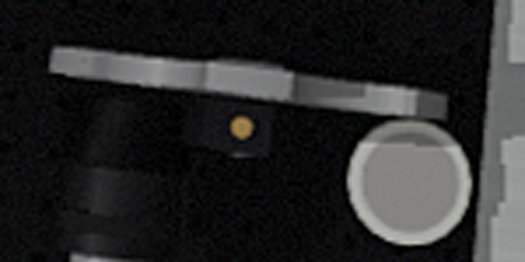

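```bash
cat > h.py <<'E'
import cv2,numpy as np
from plant import r
P={n:r.camera_params(n) for n in("scene","top")}
def proj(n,X):
    p=P[n];return cv2.projectPoints(np.float64(X).reshape(-1,1,3),p["rvec"],p["tvec"],p["K"],None)[0][:,0]
def R(yaw): return cv2.Rodrigues(np.array([0,0,yaw]))[0]
E
python3 - <<'E'
from h import *
from scipy.optimize import least_squares
# order of push: pushed clockwise seen from +x; green, then the previous (red) follows ccw
pix=np.array([(221,202),(314,209),(314,280),(228,345),(138,342)])/4+[195,115]-0.375
hole=np.array([128,268])/4+[195,115]-.375
def seats(p,k,x=.002,rad=.058):
    a=p[3]+k*np.pi/3*-1
    L=np.stack([np.full(len(k),x),rad*np.cos(a),rad*np.sin(a)],1)
    return L@R(p[2]).T+[p[0],p[1],.112]
k=np.arange(5)
f=lambda p:(proj("scene",seats(p,k))-pix).ravel()
best=min((least_squares(f,[.55,.2,y,t]) for y in(0,-.2,.2) for t in np.arange(6)),key=lambda s:s.cost)
p=best.x;print(p,np.degrees(p[2:]),best.cost,best.fun.round(1))
print("hole pred",proj("scene",seats(p,np.array([5]),0)),hole)
H=np.array([p[0],p[1],.112])
def W(l): return R(p[2])@np.array(l)+H
# top view: extreme tops
for l in [(x,y,z) for y in(-.088,0,.088) for x in(-.005,.005) for z in (.0 if y else .088,)]:
    print(l,((proj("top",W(l))[0]-[215,275])*3.5).round(0), )
print("from",W((0,-.047,.074)),"to",W((0,.047,.074)))
# overlay
a=np.concatenate
E
```

```text
[ 0.52596968  0.03899678 -0.01944468  7.86318243] [ -1.11409807 450.52716706] 0.060525487661286057 [ 0.1  0.  -0.1  0.  -0.2  0.2  0.1 -0.2  0.   0. ]
hole pred [[226.87019814 181.81895731]] [226.625 181.625]
(-0.005, -0.088, 0.0) [447. 115.]
(0.005, -0.088, 0.0) [449.  91.]
(-0.005, 0, 0.088) [245.  86.]
(0.005, 0, 0.088) [249.  59.]
(-0.005, 0.088, 0.0) [47. 65.]
(0.005, 0.088, 0.0) [50. 42.]
from [ 0.52505584 -0.00799434  0.186     ] to [0.52688353 0.08598789 0.186     ]
```

Run:
```python
from h import *
from scipy.spatial.transform import Rotation as Q
s=r.get_state();M=Q.from_euler('xyz',s["eef_rot"],degrees=True).as_matrix();print(M.round(3))
a=np.degrees(np.arctan2(M[1,1],M[0,1]));print("jaw yaw",a,"turn to rig x:",((-1.1-a+90)%180)-90)
print("delta mm to above from:",(np.array([.5245,-.008,.26])-s["tcp_pos"])*1000)
```

```text
[[-0.001 -0.445 -0.896]
 [-0.001 -0.896  0.445]
 [-1.     0.001 -0.   ]]
jaw yaw -116.40706442500657 turn to rig x: -64.69293557499344
delta mm to above from: [ 224.50823436 -612.19311858   34.28192604]
```

Emit:
carry_out(
  moves=[
    [5,-12,25,0,0,-0.04,0],
    [20,-50,33,0,0,-0.11,0],
    [35,-90,33,0,0,-0.18,0],
    [50,-130,33,0,0,-0.25,0],
    [65,-175,33,0,0,-0.33,0],
  ],
  squeeze=10,
)

```text
time_s: 0.6
tcp_pos: [0.3653, 0.4281, 0.2591]
eef_rot: [106.7, 90.0, -118.8]
contact_force: [0.5, 0.2, 0.4]
gripper_width: 0.0531
```

Emit:
carry_out(
  moves=[
    [15,-43,0,0,0,-0.08,0],
    [30,-86,0,0,0,-0.16,0],
    [45,-130,0,0,0,-0.24,0],
    [60,-174,0,0,0,-0.32,0],
    [75,-215,0,0,0,-0.4,0],
  ],
)

```text
time_s: 1.1
tcp_pos: [0.4401, 0.2125, 0.2596]
eef_rot: [-1.0, 90.0, 110.6]
contact_force: [0.3, -0.5, -0.0]
gripper_width: 0.0135
```

Emit:
carry_out(
  moves=[
    [15,-43,0,0,0,-0.08,0],
    [30,-86,0,0,0,-0.16,0],
    [45,-130,0,0,0,-0.24,0],
    [65,-174,0,0,0,-0.32,0],
    [84,-215,0,0,0,-0.399,0],
  ],
)

```text
time_s: 1.6
tcp_pos: [0.5243, -0.0025, 0.2596]
eef_rot: [-38.4, 90.0, 50.3]
contact_force: [0.6, 1.7, -0.3]
gripper_width: 0.0006
```

Emit:
carry_out(
  moves=[
    [0,-7,0,0,0,0,0],
    [0,-8,0,0,0,0,0],
    [0,-8,0,0,0,0,0],
    [0,-8,0,0,0,0,0],
  ],
)

```text
time_s: 2.0
tcp_pos: [0.5239, -0.0074, 0.2596]
eef_rot: [-23.8, 90.0, 65.2]
contact_force: [0.9, -0.1, -0.1]
gripper_width: 0.0004
```

Run:
```python
from h import *
from scipy.spatial.transform import Rotation as Q
s=r.get_state();M=Q.from_euler('xyz',s["eef_rot"],degrees=True).as_matrix();print(M.round(3),s)
a=cv2.resize(r.capture("scene")[75:235,165:325],None,fx=3,fy=3,interpolation=2)
b=cv2.resize(r.capture("top")[215:375,195:385],None,fx=3,fy=3,interpolation=2)[:480]
cv2.imwrite("pics/c1.png",np.hstack([a,b])[:,:800])
cv2.imwrite("pics/w1.png",r.capture("wrist"))
```

```text
[[ 0.    -1.     0.017]
 [ 0.     0.017  1.   ]
 [-1.    -0.     0.   ]] {'time_s': 2.0, 'joints': array([ 2.06595333e+01,  5.01000401e+00, -1.52325788e+01, -1.10821615e-02,
       -6.97468485e+01, -2.16433198e+01]), 'qd': array([ 0.36222794, -0.13994874,  0.07219474, -0.00499462,  0.00695721,
       -0.03680102]), 'joint_torque': array([-5.59158269e-01, -3.61699355e+01,  2.91897798e+01,  6.98410392e+00,
       -2.21360715e-03,  2.49646277e-03]), 'tcp_pos': array([ 0.52385289, -0.00738353,  0.25962221]), 'eef_rot': array([-23.82304227,  89.98517429,  65.18933594]), 'contact_force': array([ 0.8802061 , -0.05576295, -0.07327745]), 'moment': array([ 0.09214479, -0.07356885, -0.02742769]), 'gripper_width': 0.00043991584885126524}
```

View pics/c1.png

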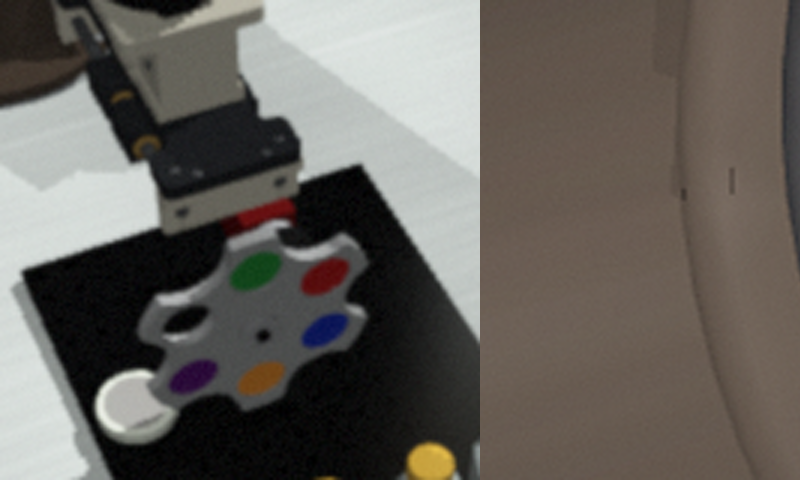

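View pics/w1.png

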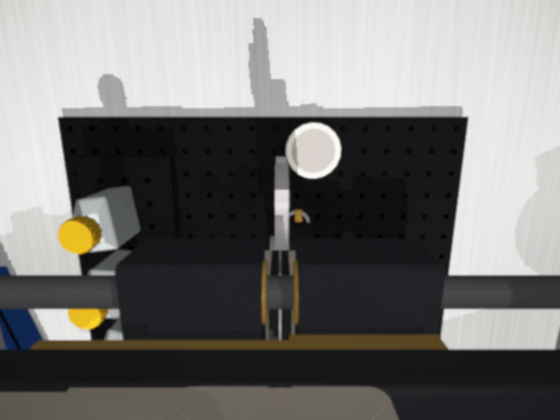

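Emit:
carry_out(
  moves=[
    [0,-1,-20,0,0,0,0],
    [0,-1,-40,0,0,0,0],
    [0,-1,-56,0,0,0,0],
    [0,-1,-66,0,0,0,0],
    [0,-1,-73,0,0,0,0],
  ],
)

```text
time_s: 2.65
tcp_pos: [0.524, -0.009, 0.186]
eef_rot: [112.7, 90.0, -158.3]
contact_force: [0.6, 0.7, 0.6]
gripper_width: 0.0005
```

Emit:
carry_out(
  moves=[
    [0,0,0,0,0,0,0],
    [0,4,0,0,0,0,0],
    [0,9,0,0,0,0,0],
    [0,14,0,0,0,0,0],
  ],
)

```text
time_s: 3.05
tcp_pos: [0.5245, 0.0051, 0.1872]
eef_rot: [-70.1, 89.9, 18.8]
contact_force: [-0.1, 0.0, 0.1]
gripper_width: 0.0004
```

Emit:
carry_out(
  moves=[
    [0,6,0,0,0,0,0],
    [0,12,0,0,0,0,0],
    [0,18,0,0,0,0,0],
    [0,24,0,0,0,0,0],
    [0,29,0,0,0,0,0],
  ],
)

```text
time_s: 3.55
tcp_pos: [0.5243, 0.0342, 0.1867]
eef_rot: [-74.1, 90.0, 14.8]
contact_force: [-0.1, -1.7, 1.6]
gripper_width: 0.0003
```

Emit:
carry_out(
  moves=[
    [0,6,0,0,0,0,0],
    [0,12,0,0,0,0,0],
    [0,18,0,0,0,0,0],
    [0,24,0,0,0,0,0],
    [0,29,0,0,0,0,0],
  ],
)

```text
time_s: 4.05
tcp_pos: [0.5241, 0.0632, 0.1865]
eef_rot: [14.9, 90.0, 103.8]
contact_force: [0.2, -0.7, 0.5]
gripper_width: 0.0002
```

Emit:
carry_out(
  moves=[
    [0,6,0,0,0,0,0],
    [1,12,0,0,0,0,0],
    [1,18,0,0,0,0,0],
    [1,22,0,0,0,0,0],
    [1,22,0,0,0,0,0],
  ],
)

```text
time_s: 4.55
tcp_pos: [0.5252, 0.0851, 0.1865]
eef_rot: [114.5, 90.0, -156.6]
contact_force: [0.6, -0.4, -0.1]
gripper_width: 0.0005
```

Run:
```python
from h import *
a=cv2.resize(r.capture("scene")[75:235,165:325],None,fx=3,fy=3,interpolation=2)
cv2.imwrite("pics/c2.png",a);print(r.get_state()["tcp_pos"])
```

```text
[0.52511793 0.08483596 0.18651515]
```

View pics/c2.png

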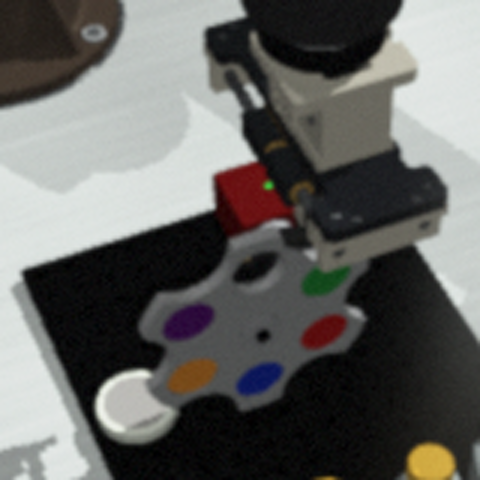

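The first click worked: red (323,331) is now at the lens and green (325,278) is next. I'll lift, go back and repeat.

Emit:
carry_out(
  moves=[
    [0,0,15,0,0,0,0],
    [0,0,40,0,0,0,0],
    [0,0,60,0,0,0,0],
    [0,-20,60,0,0,0,0],
    [0,-50,60,0,0,0,0],
  ],
)

```text
time_s: 5.1
tcp_pos: [0.5255, 0.0348, 0.2473]
eef_rot: [-62.4, 89.9, 26.6]
contact_force: [1.0, -0.4, -0.1]
gripper_width: 0.0002
```

Emit:
carry_out(
  moves=[
    [0,-25,0,0,0,0,0],
    [0,-44,0,0,0,0,0],
    [-1,-44,0,0,0,0,0],
    [-1,-44,-15,0,0,0,0],
    [-1,-44,-30,0,0,0,0],
  ],
)

```text
time_s: 5.6
tcp_pos: [0.5243, -0.0093, 0.2166]
eef_rot: [-64.6, 89.9, 24.3]
contact_force: [0.4, -0.1, -0.8]
gripper_width: 0.0004
```

Emit:
carry_out(
  moves=[
    [0,0,-12,0,0,0,0],
    [0,0,-22,0,0,0,0],
    [0,0,-30,0,0,0,0],
    [0,0,-30,0,0,0,0],
  ],
)

```text
time_s: 6.0
tcp_pos: [0.5236, -0.0094, 0.1855]
eef_rot: [106.7, 89.9, -164.4]
contact_force: [0.6, 0.3, -0.3]
gripper_width: 0.0008
```

Emit:
carry_out(
  moves=[
    [0,4,0,0,0,0,0],
    [0,9,0,0,0,0,0],
    [0,14,0,0,0,0,0],
    [0,20,0,0,0,0,0],
    [0,25,0,0,0,0,0],
  ],
)

```text
time_s: 6.5
tcp_pos: [0.5243, 0.016, 0.187]
eef_rot: [-116.9, 90.0, -28.0]
contact_force: [0.9, -1.7, 1.8]
gripper_width: -0.0
```

Emit:
carry_out(
  moves=[
    [0,6,0,0,0,0,0],
    [0,12,0,0,0,0,0],
    [0,18,0,0,0,0,0],
    [0,24,0,0,0,0,0],
    [0,29,0,0,0,0,0],
  ],
)

```text
time_s: 7.0
tcp_pos: [0.5239, 0.0452, 0.1863]
eef_rot: [82.6, 90.0, 171.5]
contact_force: [-0.1, -0.9, 0.3]
gripper_width: 0.0004
```

Emit:
carry_out(
  moves=[
    [0,6,0,0,0,0,0],
    [0,12,0,0,0,0,0],
    [0,18,0,0,0,0,0],
    [1,24,0,0,0,0,0],
    [1,29,0,0,0,0,0],
  ],
)

```text
time_s: 7.5
tcp_pos: [0.5253, 0.0742, 0.1866]
eef_rot: [-46.3, 90.0, 42.7]
contact_force: [-0.8, 0.6, 0.9]
gripper_width: 0.0006
```

Emit:
carry_out(
  moves=[
    [0,5,0,0,0,0,0],
    [0,10,0,0,0,0,0],
    [0,11,0,0,0,0,0],
    [0,11,0,0,0,0,0],
    [0,11,0,0,0,0,0],
  ],
)

```text
time_s: 8.0
tcp_pos: [0.5251, 0.0845, 0.1865]
eef_rot: [108.7, 90.0, -162.4]
contact_force: [0.5, 0.4, 0.5]
gripper_width: 0.0003
```

Emit:
carry_out(
  moves=[
    [0,0,15,0,0,0,0],
    [0,0,40,0,0,0,0],
    [0,0,70,0,0,0,0],
    [0,0,100,0,0,0,0],
    [0,0,100,0,0,0,0],
  ],
)

```text
time_s: 8.5
tcp_pos: [0.5271, 0.0848, 0.2911]
eef_rot: [-71.6, 89.6, 17.3]
contact_force: [-0.1, -0.6, -0.1]
gripper_width: 0.0005
```

Emit:
carry_out(
  moves=[
    [-10,20,10,0,0,0,0],
    [-20,60,20,0,0,0,0],
    [-30,100,20,0,0,0,0],
    [-30,140,20,0,0,0,0],
    [-30,150,20,0,0,0,0],
  ],
)

```text
time_s: 9.0
tcp_pos: [0.4947, 0.2374, 0.3059]
eef_rot: [59.7, 90.0, 148.8]
contact_force: [-0.2, 0.0, -0.6]
gripper_width: 0.0001
```

Run:
```python
from h import *
i=r.capture("scene");cv2.imwrite("pics/s3.png",i);cv2.imwrite("pics/t3.png",r.capture("top"))
cv2.imwrite("pics/c3.png",cv2.resize(i[115:285,185:365],None,fx=3.5,fy=3.5,interpolation=2)[:600])
s=r.get_state();print(s["time_s"],s["tcp_pos"],s["contact_force"])
# where green moved: compare with blue's start position; and image diff of flasks/cap
j=cv2.imread("pics/scene0.png")
g=i.astype(int);m=(g[:,:,1]>g[:,:,2]+40)&(g[:,:,1]>g[:,:,0]+25);m[:150]=0;m[220:]=0;m[:,:200]=0;m[:,300:]=0
print("green centroid",np.argwhere(m).mean(0)[::-1],m.sum(),"lens px",195+314/4,115+280/4)
for n,(x,y,w,h) in dict(flasks=(250,205,110,75),cap=(192,192,28,35)).items():
    t=j[y:y+h,x:x+w];q=i[y-6:y+h+6,x-6:x+w+6];c=cv2.minMaxLoc(cv2.matchTemplate(q,t,5));print(n,c[1],c[3],"(6,6)=unmoved")
```

```text
9.1 [0.49484511 0.23581199 0.30569553] [0.84044562 0.72194383 0.09090198]
green centroid [272.48351648 185.20879121] 91 lens px 273.5 185.0
flasks 0.9963691234588623 (6, 6) (6,6)=unmoved
cap 0.9725317358970642 (6, 6) (6,6)=unmoved
```

View pics/c3.png

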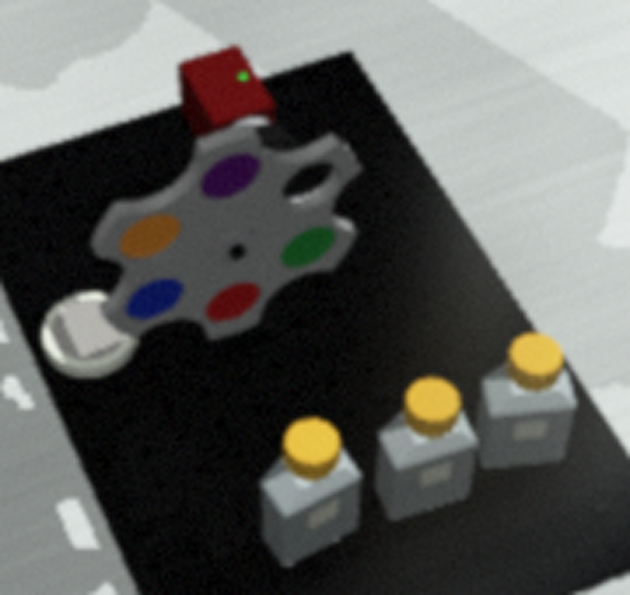

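Green (308,246 in the crop) is at the lens, the hole is one click behind it, and the arm is clear.

```bash
python3 -c "
from plant import r
print(r.close_job())"
```

```text
the job is handed in; nothing more can be done
None
```

The green filter is now in front of the camera lens, and the job is handed in. The wheel started with blue at the lens. I pushed it two clicks with the shut fingertip, through red to green, so the open hole never came in front of the lens.

- **Filter position:** in the last picture the green filter's centre is within about 1 px (roughly 2 mm) of where the blue filter sat in its click at the start. It looks squarely home. I took only one picture after the second click, so I judged the wheel at rest from its click position and did not measure its speed.
- **Forces:** force readings at the end of each move stayed below about 3 N, against the 18 N limit. I did not see the values in between.
- **Flasks and lens cap:** comparing the start and end pictures shows no shift in either.
- **Arm:** it was lifted clear and was touching nothing when I handed in.
- **Disagreement:** the two camera views differed by about 2 mm on the hub's position along the axle. I worked between the two values, and this is small against the pads' 19 mm width.

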